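# Take a drill core out of its carrier for measuring

## Task

Swing the green hinged lid of the wooden carrier right over, so that it stays open on its own. Then lift the stone drill core straight up out of its deep well and stand it upright, set down gently, in the middle of the steel gauge plate. Do not disturb the wedge, the felt wheel or the granite tile lying around.

Things in the scene. Friction and masses are not known exactly. Their poses are not given: they have to be found in the camera images.
- well_mouth (a point): Centre of the carrier's top face, above the well's axis. The carrier is a fixed plywood block 100 (x) x 150 (y) x 128 mm high, standing on the work surface. Its x axis points from the lid's free edge towards its hinge, y runs along its 150 mm length, z up.
- lid_hinge (a point): The lid's hinge line, which runs along the carrier's y axis; this point is its middle, fixed on the carrier 36 mm along +x from the well's axis and 4 mm above the top face. Its axes are those of the carrier.
- lid (a joint): The lid's angle, rad: 0 closed, 1.57 plate straight up, 2.7 at its stop, leaning over beyond the hinge. Green plate reaching 68 mm from the hinge (to the carrier's -x) x 130 x 5 mm, 0.16 kg, covers the pocket. No spring: below about 1.1 rad it falls shut, past about 1.3 it falls over to the stop and stays. A few newtons at the handle move it.
- core_center (a point): Centre (half-way up) of the loose grey stone drill core, a plain cylinder 50 mm in diameter and 110 mm long with a yellow band near its top, about 0.55 kg; z is its long axis. At the start it stands in the well, its top 6 mm below the carrier's top face, with 1.5 mm clearance on each side.
- plate_top (a point): Centre of the top face of the fixed square steel gauge plate, 140 x 140 x 10 mm, lying on the work surface. The core shall stand on it.
- wedge: Bystander: loose wooden wedge, 30 x 75 x 22 mm high, origin at the centre of its underside.
- felt: Bystander: loose pale felt wheel lying flat, 60 mm in diameter, 25 mm high, origin at the centre of its underside.
- granite_tile: Bystander: loose red-brown granite tile lying flat, 56 x 56 x 10 mm, origin at the centre of its underside.
- core: The drill core as a body, origin at the centre of its lower end face.
- plate: The steel gauge plate as a body, origin at the centre of its underside; axes parallel to its edges.
- pocket_floor (a point): Centre of the finger pocket's floor, 60 mm under the carrier's top face; carrier's axes. The pocket, under the lid, is 53 mm (x) x 124 mm (y); from its middle a square well 53 x 53 mm goes 56 mm deeper. Fingers fit in only straight down, one at each y side of the core (37 mm free there), closing along y.
- lid_handle (a point): Centre of the pale wooden handle, a bar standing upright on the lid: 12 (x) x 40 (y) x 60 mm high; lid closed, it is 32 mm from the hinge line towards -x and reaches from 3 to 63 mm above it. Push its upper half towards the hinge (+x), or pinch it from above. Its axes turn with the lid and are the carrier's when closed.

How it is judged:
On the way, in this order (a step that is already met when the one before it is completed fails the run):
1. the lid is swung over past its balance point and stays open, untouched (value of joint lid above 2.2 rad and contact force between each of the arm, the fingers and lid below 0.2 N), for 0.2 s.
2. the core is lifted straight out, clear of the carrier's top (z of core_center in the frame of well_mouth above 0.058 m and angle between core_center's own z axis and vertical below 0.35 rad), for 0.1 s.
At the end, for the whole second after the job is handed in: The lid stands open at more than 2.2 rad; the core stands upright (within 0.06 rad) and at rest on the gauge plate, its axis within 30 mm of the plate's centre, released (value of joint lid above 2.2 rad and z of core_center in the frame of plate_top between 0.051 and 0.059 m and horizontal distance between core_center and plate_top below 0.03 m and angle between core_center's own z axis and vertical below 0.06 rad and linear speed of core below 0.02 m/s); the robot touches nothing.
It fails at once if the core is tipped over (more than 0.6 rad from vertical) (angle between core_center's own z axis and vertical above 0.6 rad).
It fails at once if the core is dropped or banged on the plate (more than 100 N) (contact force between core and plate above 100 N).
It fails at once if a bystander is shifted by more than 25 mm (distance of any of wedge, felt, granite_tile from where it was at the start of the episode above 0.025 m).
It also fails if it takes over 61 s, if anything falls off the work surface, if the arm or the gripper's body presses on something with over 40 N, if the wrist force passes 120 N, or if a joint passes its speed limit or range.

## Robot

A 6-joint arm with a two-finger parallel gripper is mounted at the origin on the work surface; the furniture and walls round the work are solid. World frame = base frame: x ahead of the robot, y to its left, z up, the work surface at z = 0. Lengths are in m, angles in rad, forces in N, time in s.
With the tool pointing down it reaches from about 0.4 to 0.825 m from the base axis. Payload 7 kg.
Tool frame: the origin (TCP) lies midway between the tips of the shut fingers; the grasp point (between the pads) lies 19 mm behind it; z points along the fingers, y is the direction in which the jaws open and shut (so a half turn about z gives the same grasp; the last joint's range is limited). The gripper opens to 88 mm and grips with 3 to 60 N. Pads are 19 mm wide; open, the fingers measure 130 mm over their backs; the gripper's body (78 mm by 193 mm) begins 47 mm behind the grasp point.
Start: joints at [-0.923, 0.359, 0.012, 0, -1.224, -0.288], TCP at [0.238, -0.632, 0.227] pointing down, gripper open.
Joint ranges: [-3.07, 3.07], [-1.43, 2.12], [-1.02, 1.25], [-3.03, 1.67], [-3.05, -0], [-3.03, 3.03]. Speed limits (rad/s): [2.39, 2.39, 3.01, 3.14, 3.14, 3.14].

## Interface

Orientations are given as a unit quaternion [x, y, z, w].
In Python, from station import env gives the robot as it stands. The module is installed in compiled form; this text tells all that it offers.
- The arm moves only by the tool jog_arm, never from a script. Its argument "rows" is a list of rows, each a list of 3 entries, a list of its own where there are three numbers: the opening, from 0 (shut) to 1 (fully open), then the shift along the tool's x, y, z in mm, then the turn about the tool's z in degrees. In form: [[claw, [tx, ty, tz], roll], ...]. A call has 1 to 12 rows; each row shifts and turns the pose as measured when the row begins, along the tool's axes as they then stand; what a row does not reach is not made up. A row lasts 1/10 s, in which the tool goes at most 50 mm and 8.59 degrees, less where a joint would pass 70% of its speed; a pose out of reach is approached as far as the arm can. A call is refused whole if a number of a shift passes 50 or a number of a turn 8.59, either way. A call with a gripper value outside its range is refused whole. The fingers move at their own pace and stop on an object; "grip_force" is the grip in N (left out, the last holds). Time passes only in rows, so rows that do not move let the fingers close. It gives the time, the measured TCP pose, the force and the opening at its end, in the units of the state.
- env.observe(): the state, without advancing time (a new reading comes with each control period).
- env.camera(name): name is "scene" or "top"; returns (picture, depth): 400x640x3 uint8, red, green, blue; 400x640 float32, m along the optical axis (not along the pixel's ray), 0 where there is no reading.
- env.calibration(name): a dict with "K" (3x3 intrinsics, pixels), "k1" (the pictures are not rectified: a ray, as slopes to the right and down, at radius r is drawn at 1 + k1 r^2 times it, then the intrinsics apply), "pose" (4x4, takes a point from camera to world coordinates). Camera axes: x right, y down, z forward; pixel columns grow to the right and rows downward; lengths in m; the calibration is good to about 2 mm. A picture is of the moment at which its call begins. calibration takes no time and is no camera call.
- env.job_done(): hands the job in, once; it reports no verdict.
The state is a dict: "time": time; "joint_positions": joint angles; "dq": joint speeds; "joint_torque": joint torques, N m; "tool_pos": TCP position; "ee_rot": TCP orientation; "ft_force": force on the tool from outside, world axes, zero at the start; "torque": the same for the moment, N m; "width": finger opening in m.
Only numpy, scipy, OpenCV 4.12 (cv2) and the standard library are available. Lean on these libraries where they do the work, as an engineer would, in place of code of your own. Each camera call takes 0.05 s, during which the arm holds its last target.

## Working session

There is one attempt and no reset: what is moved stays moved. The work goes in short steps, Python scripts to look and compute and a tool call to move; the robot and the scene stay as the last step left them, time stands still between calls to the robot, and variables do not carry over. Pictures are saved under pics/ and viewed, and the job is handed in when it is done.

Besides the shell and the picture viewer there is one more tool, called by a JSON object that holds its "name" and its "arguments". jog_arm: Moves the arm, as the interface text tells. Its arguments: {"type":"object","properties":{"rows":{"type":"array","items":{"type":"array"}},"grip_force":{"type":"number"}},"required":["rows"]}

```bash
mkdir -p pics
cat > h.py <<'E'
import numpy as np,cv2
from station import env
def save(name,fn):
    p,d=env.camera(name); cv2.imwrite('pics/'+fn+'.png',cv2.cvtColor(p,cv2.COLOR_RGB2BGR)); np.save('pics/'+fn+'.npy',d); return p,d
def world(name,d,uv):
    c=env.calibration(name);K=c['K'];o=[]
    for u,v in uv:
        k=np.array([c['k1'],0,0,0,0],float)
        q=cv2.undistortPoints(np.array([[[u,v]]],float),np.array(K,float),k)[0,0]
        z=d[int(round(v)),int(round(u))]
        o.append((np.array(c['pose'])@np.array([q[0]*z,q[1]*z,z,1]))[:3])
    return np.array(o)
E
python3 - <<'E'
from h import *
for n in ('scene','top'):
    save(n,n+'0'); c=env.calibration(n); print(n,np.round(c['K'],1),c['k1'],np.round(c['pose'],3))
print(env.observe())
E
```

```text
scene [[516.4   0.  324.7]
 [  0.  516.4 196.9]
 [  0.    0.    1. ]] -0.07539872883340251 [[ 0.603 -0.54   0.587 -0.486]
 [-0.797 -0.394  0.457 -0.819]
 [-0.016 -0.744 -0.668  1.312]
 [ 0.     0.     0.     1.   ]]
top [[483.3   0.  326.3]
 [  0.  483.3 200.2]
 [  0.    0.    1. ]] -0.06149129147678937 [[ 0.028 -0.997  0.066  0.461]
 [-1.    -0.027  0.012 -0.009]
 [-0.01  -0.066 -0.998  1.572]
 [ 0.     0.     0.     1.   ]]
{'time': 0.1, 'joint_positions': array([-9.22906243e-01,  3.59295787e-01,  1.11371764e-02, -2.94808722e-04,
       -1.22411675e+00, -2.88110818e-01]), 'dq': array([ 0.00210047, -0.00057639,  0.00131168, -0.00073904,  0.00018264,
       -0.00013669]), 'joint_torque': array([-3.96663047e-03, -5.84161198e+01,  2.93751150e+01,  7.01563954e+00,
        1.01471512e-02, -5.32426498e-05]), 'tool_pos': array([ 0.23746024, -0.63137168,  0.22572567]), 'ee_rot': array([-1.78871560e-01,  9.83872146e-01,  7.22521924e-04, -2.09904527e-04]), 'ft_force': array([ 0.53784463, -0.33597266,  0.01013826]), 'torque': array([-0.04807733, -0.02077617,  0.0295954 ]), 'width': 0.08762427700393907}
```

View pics/scene0.png

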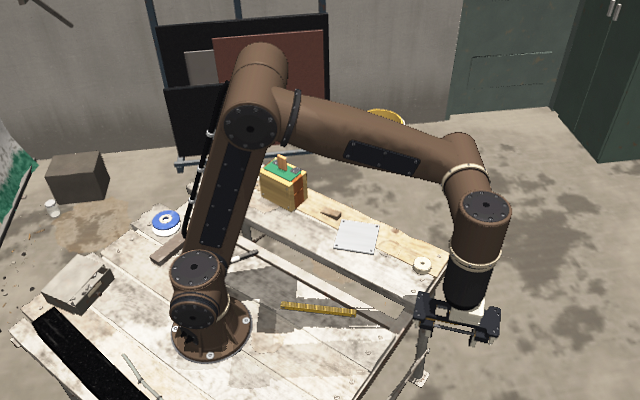

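View pics/top0.png

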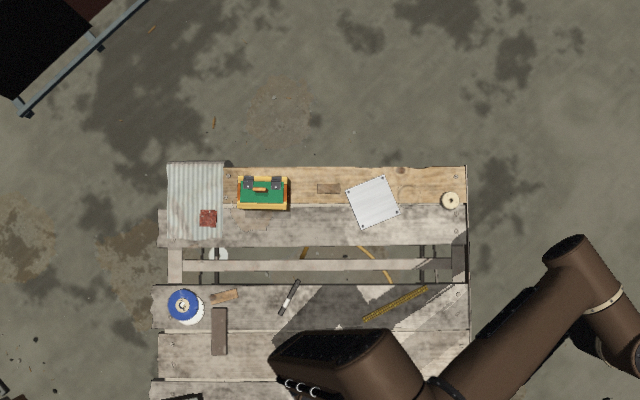

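The top view shows the carrier at about (263,193), the plate at (372,202), the wedge at (328,188), the felt at (450,201) and the tile at (208,218). I'll enlarge it and measure.

Run:
```python
from h import *
im=cv2.imread('pics/top0.png'); d=np.load('pics/top0.npy')
cv2.imwrite('pics/c1.png',cv2.resize(im[160:230,225:305],None,fx=9,fy=8.5,interpolation=cv2.INTER_CUBIC))
cv2.imwrite('pics/c2.png',cv2.resize(im[160:240,310:410],None,fx=7,fy=7,interpolation=cv2.INTER_CUBIC))
s=cv2.imread('pics/scene0.png')
cv2.imwrite('pics/c3.png',cv2.resize(s[140:220,245:325],None,fx=7,fy=7,interpolation=cv2.INTER_CUBIC))
pts=[(263,193),(372,202),(328,188),(450,192),(208,218),(228,190),(300,195)]
print(np.round(world('top',d,pts),3))
# height mask carrier
c=env.calibration('top')
vv,uu=np.mgrid[160:235,160:470]
P=world('top',d,zip(uu.ravel(),vv.ravel()))
np.save('pics/P.npy',P)
for lo,hi,n in((.118,.126,'a'),(.126,.131,'ctop'),(.131,.145,'lid'),(.16,.21,'handle')):
    m=(P[:,2]>lo)&(P[:,2]<hi)
    if m.sum()>3:
        r=cv2.minAreaRect(P[m,:2].astype(np.float32)*1000); print(n,m.sum(),np.round(r[0]),np.round(r[1]),round(r[2],1),np.round(P[m,2].mean(),4))
m=(P[:,2]>.05)
print(np.histogram(P[m,2],bins=np.arange(.05,.25,.005)))
```

```text
[[ 0.572  0.197  0.136]
 [ 0.562 -0.139  0.009]
 [ 0.604  0.005  0.012]
 [ 0.6   -0.387  0.028]
 [ 0.496  0.393  0.007]
 [ 0.589  0.332  0.004]
 [ 0.58   0.096 -0.001]]
a 170 [575. 202.] [100. 151.] 1.5 0.1241
ctop 438 [574. 202.] [100. 151.] 1.2 0.1286
lid 970 [574. 203.] [ 99. 148.] 1.5 0.1354
handle 71 [579. 202.] [12. 40.] 0.1 0.1902
(array([  8,   9,   6,   5,  10,   9,   9,   8,  15,   7,   7,   8,   6,
        12, 101, 419, 534, 453,  63,   4,   5,   3,   5,   0,   1,   0,
         2,  12,  33,  18,   0,   0,   0,   0,   0,   0,   0,   0,   0]), array([0.05 , 0.055, 0.06 , 0.065, 0.07 , 0.075, 0.08 , 0.085, 0.09 ,
       0.095, 0.1  , 0.105, 0.11 , 0.115, 0.12 , 0.125, 0.13 , 0.135,
       0.14 , 0.145, 0.15 , 0.155, 0.16 , 0.165, 0.17 , 0.175, 0.18 ,
       0.185, 0.19 , 0.195, 0.2  , 0.205, 0.21 , 0.215, 0.22 , 0.225,
       0.23 , 0.235, 0.24 , 0.245]))
```

View pics/c1.png

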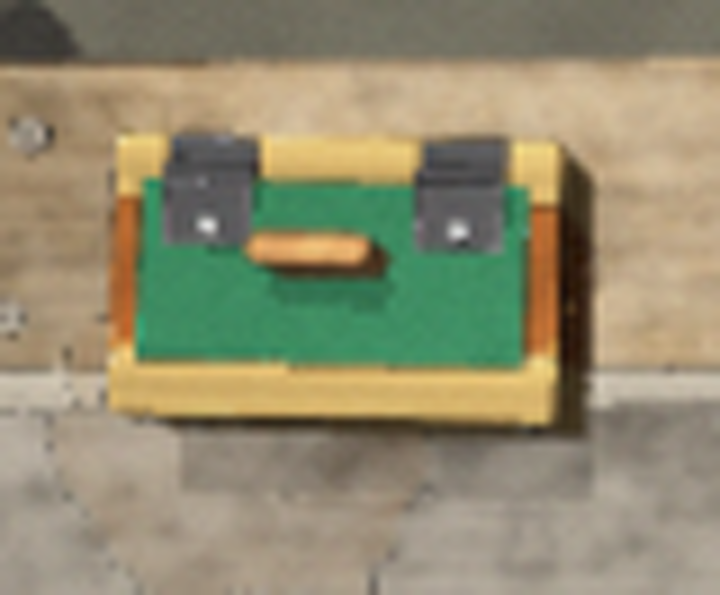

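View pics/c2.png

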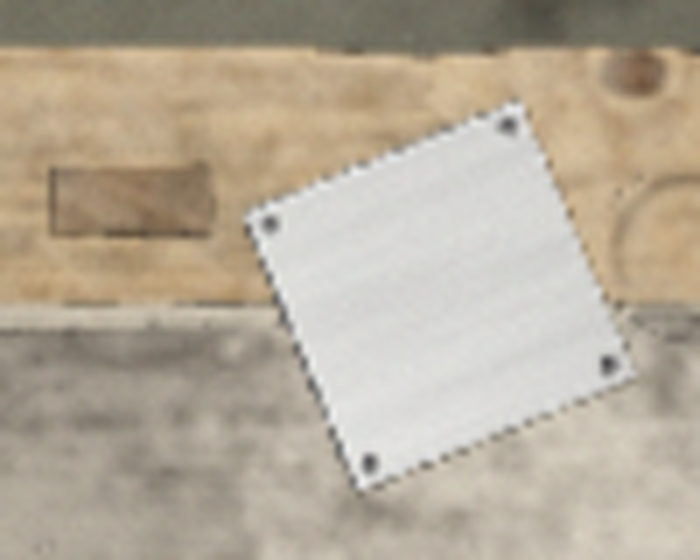

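View pics/c3.png

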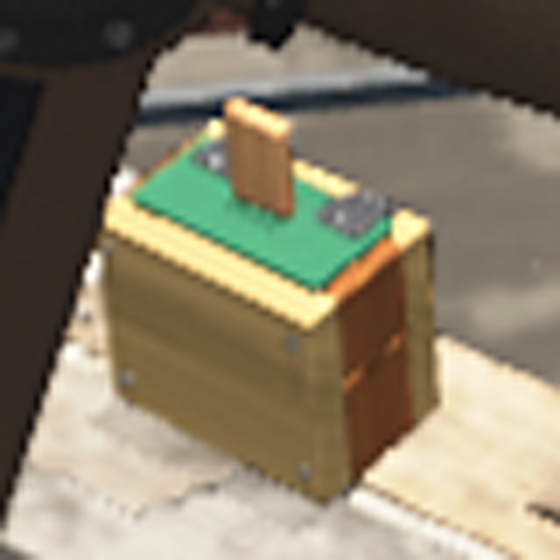

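The lid is closed. Its hinges are on the far (+x) edge, and the handle stands near the middle. Next I'll refine the carrier yaw and the plate centre.

Run:
```python
from h import *
im=cv2.imread('pics/top0.png'); 
def plane(uv,z):
    c=env.calibration('top');T=np.array(c['pose'])
    q=cv2.undistortPoints(np.array(uv,float).reshape(-1,1,2),np.array(c['K'],float),np.array([c['k1'],0,0,0,0.]))[:,0]
    r=np.c_[q,np.ones(len(q))]@T[:3,:3].T; s=(z-T[2,3])/r[:,2]; return T[:3,3]+r*s[:,None]
o=np.array([225,160]);
C=lambda x:[(225+(a+.5)/9-.5,160+(b+.5)/8.5-.5) for a,b in x]
print('carrier top corners',np.round(plane(C([(118,138),(560,148),(553,420),(108,408)]),.128),4), plane(C([(118,138),(560,148),(553,420),(108,408)]),.128).mean(0))
print('lid free',np.round(plane(C([(137,358),(522,366)]),.137),4))
print('handle top',np.round(plane(C([(246,236),(372,236),(370,262),(250,262)]),.195),4))
D=lambda x:[(310+(a+.5)/7-.5,160+(b+.5)/7-.5) for a,b in x]
p=plane(D([(520,103),(245,215),(360,490),(635,378)]),.01);print('plate',np.round(p,4),p.mean(0))
s=env.observe();from scipy.spatial.transform import Rotation as R
print(R.from_quat(s['ee_rot']).as_matrix().round(3))
```

```text
carrier top corners [[0.6229 0.2771 0.128 ]
 [0.6231 0.1286 0.128 ]
 [0.5268 0.1277 0.128 ]
 [0.5269 0.2766 0.128 ]] [0.57492335 0.20250003 0.128     ]
lid free [[0.5443 0.2659 0.137 ]
 [0.545  0.1377 0.137 ]]
handle top [[0.5831 0.2215 0.195 ]
 [0.5842 0.1812 0.195 ]
 [0.5754 0.1815 0.195 ]
 [0.5744 0.2198 0.195 ]]
plate [[ 0.6536 -0.1755  0.01  ]
 [ 0.598  -0.0492  0.01  ]
 [ 0.4723 -0.1054  0.01  ]
 [ 0.5273 -0.2312  0.01  ]] [ 0.56278839 -0.1403109   0.01      ]
[[-0.936 -0.352 -0.001]
 [-0.352  0.936  0.001]
 [ 0.     0.001 -1.   ]]
```

{"name": "jog_arm", "arguments": {"rows": [[0, [0, 0, -15], 7], [0, [0, 0, -15], 7], [0, [-10, 20, -5], 7], [0, [-25, 40, 0], 0], [0, [-25, 40, 0], 0], [0, [-25, 40, 0], 0], [0, [-25, 40, 0], 0], [0, [-25, 40, 0], 0], [0, [-25, 40, 0], 0], [0, [-25, 40, 0], 0]]}}

```text
time: 1.1
tool_pos: [0.4281, -0.3268, 0.2566]
ee_rot: [0.016, 1.0, 0.005, -0.004]
ft_force: [0.9, -0.6, 0.7]
width: 0.013
```

{"name": "jog_arm", "arguments": {"rows": [[0, [-10, 42, 0], -1.8], [0, [-10, 42, 0], 0], [0, [-10, 42, 0], 0], [0, [-10, 42, 0], 0], [0, [-10, 42, 0], 0], [0, [-10, 42, 0], 0], [0, [-10, 42, 0], 0], [0, [-10, 42, 0], 0], [0, [-5, 42, 0], 0], [0, [-5, 42, 0], 0], [0, [-5, 42, 0], 0], [0, [0, 0, 0], 0]]}}

```text
time: 2.3
tool_pos: [0.5248, 0.1597, 0.2576]
ee_rot: [-0.003, 1.0, 0.005, -0.005]
ft_force: [0.3, -0.0, -0.2]
width: 0.0004
```

```bash
cat > st.py <<'E'
from h import *
from scipy.spatial.transform import Rotation as R
s=env.observe();M=R.from_quat(s['ee_rot']).as_matrix()
print(s['time'],s['tool_pos'].round(4),s['ft_force'].round(1),round(s['width'],4));print(M.round(4))
import sys
if len(sys.argv)>3: print('shift mm',(M.T@(np.array(sys.argv[1:4],float)-s['tool_pos'])*1000).round(1))
E
python3 st.py .535 .2025 .177
python3 - <<'E'
from h import *
s=save('scene','s1')[0]; t=save('top','t1')[0]
cv2.imwrite('pics/s1c.png',cv2.resize(cv2.cvtColor(s,4)[100:240,200:400],None,fx=4,fy=4))
cv2.imwrite('pics/t1c.png',cv2.resize(cv2.cvtColor(t,4)[140:260,190:350],None,fx=4.5,fy=4.5))
E
```

```text
2.3 [0.5248 0.1597 0.2576] [ 0.3 -0.  -0.2] 0.0004
[[-0.9999 -0.0053 -0.0108]
 [-0.0054  0.9999  0.0102]
 [ 0.0107  0.0103 -0.9999]]
shift mm [-11.3  41.9  80.9]
```

View pics/s1c.png

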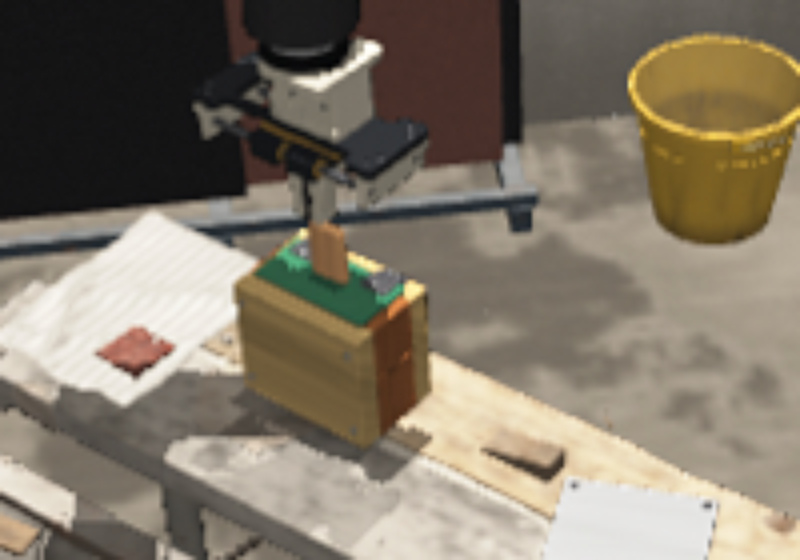

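View pics/t1c.png

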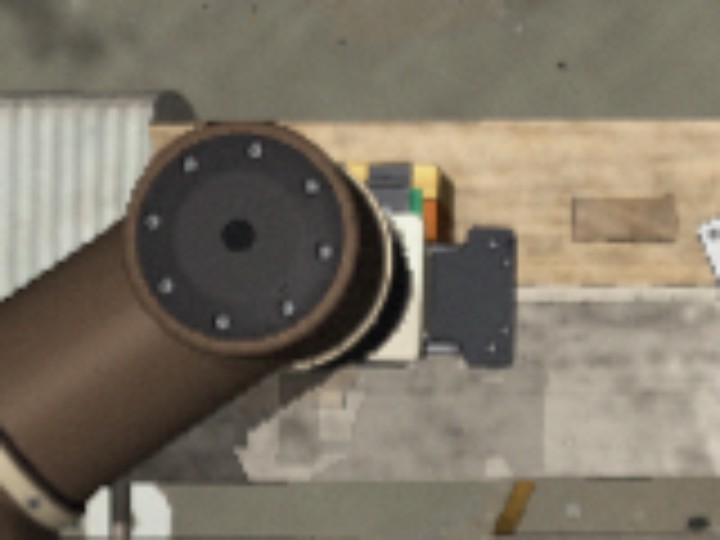

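{"name": "jog_arm", "arguments": {"rows": [[0, [-2, 22, 0], 0], [0, [-2, 22, 10], 0], [0, [-2, 0, 20], 0], [0, [-2, 0, 20], 0], [0, [-2, 0, 20], 0], [0, [0, 0, 0], 0]]}}

```text
time: 3.0
tool_pos: [0.5327, 0.1998, 0.1834]
ee_rot: [0.0, 1.0, 0.005, -0.006]
ft_force: [-1.2, 0.7, -0.8]
width: 0.0009
```

```bash
python3 st.py .562 .2025 .177
python3 - <<'E'
from h import *
s=save('scene','s2')[0]
cv2.imwrite('pics/s2c.png',cv2.resize(cv2.cvtColor(s,4)[100:240,200:400],None,fx=4,fy=4))
E
```

```text
3.0 [0.5327 0.1998 0.1834] [-1.2  0.7 -0.8] 0.0009
[[-9.999e-01  1.000e-03 -1.260e-02]
 [ 8.000e-04  1.000e+00  9.600e-03]
 [ 1.260e-02  9.500e-03 -9.999e-01]]
shift mm [-29.4   2.7   6.1]
```

View pics/s2c.png

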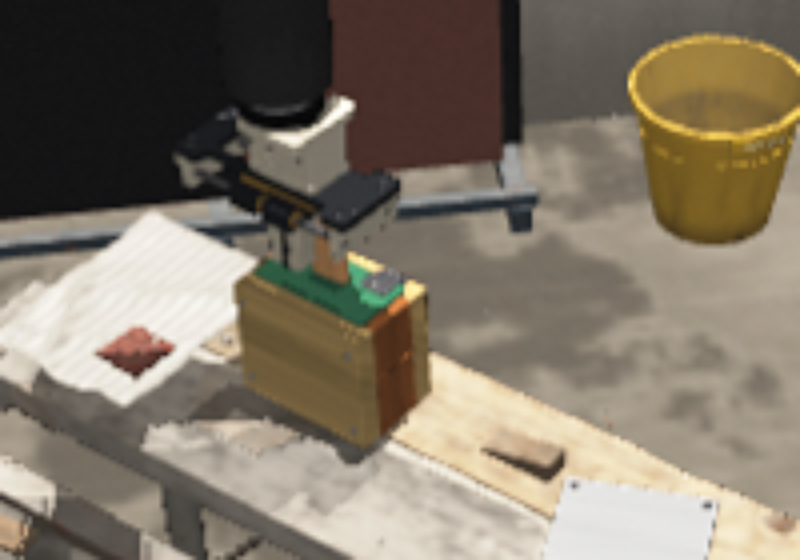

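The shut fingers are just in front of the handle, near its upper half. I'll push now.

{"name": "jog_arm", "arguments": {"rows": [[0, [-12, 1, 0], 0], [0, [-12, 1, 0], 0], [0, [-12, 0, -1], 0], [0, [-12, 0, -1], 0], [0, [-12, 0, -1], 0], [0, [-12, 0, 0], 0], [0, [-10, 0, 0], 0]]}}

```text
time: 3.75
tool_pos: [0.6242, 0.2021, 0.1929]
ee_rot: [0.0, 1.0, 0.007, -0.002]
ft_force: [0.1, 0.1, -0.2]
width: 0.0005
```

```bash
python3 st.py .631 .2025 .187
python3 - <<'E'
from h import *
s=save('scene','s3')[0]
cv2.imwrite('pics/s3c.png',cv2.resize(cv2.cvtColor(s,4)[100:240,200:400],None,fx=4,fy=4))
E
```

```text
3.75 [0.6242 0.2021 0.1929] [ 0.1  0.1 -0.2] 0.0005
[[-1.000e+00  9.000e-04 -4.700e-03]
 [ 9.000e-04  9.999e-01  1.320e-02]
 [ 4.700e-03  1.320e-02 -9.999e-01]]
shift mm [-6.9  0.3  5.9]
```

View pics/s3c.png

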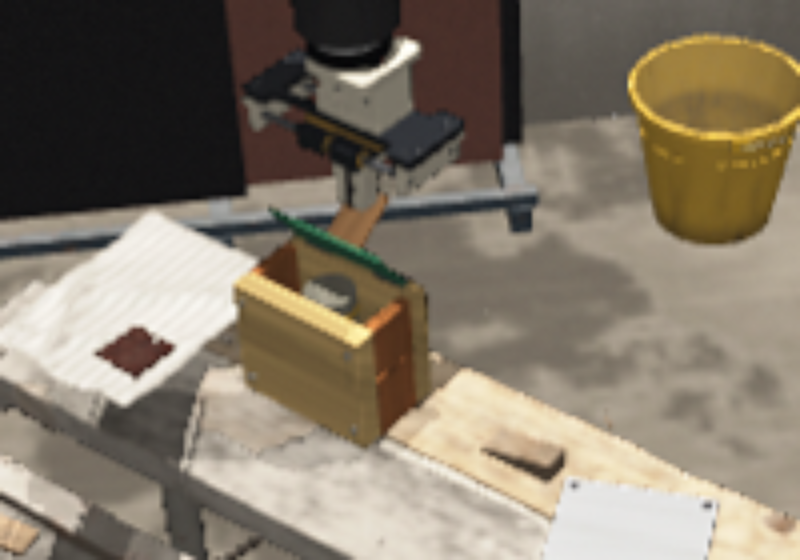

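The lid is about 55–60° open, with the fingers on the handle's upper end. I'll continue along the arc.

{"name": "jog_arm", "arguments": {"rows": [[0, [-8, 0, 4], 0], [0, [-8, 0, 6], 0], [0, [-7, 0, 7], 0], [0, [-6, 0, 8], 0], [0, [-3, 0, 6], 0], [0, [0, 0, 0], 0]]}}

```text
time: 4.4
tool_pos: [0.6607, 0.2022, 0.1571]
ee_rot: [0.001, 1.0, 0.006, -0.003]
ft_force: [1.4, 0.5, -0.1]
width: 0.0007
```

```bash
python3 st.py .651 .2025 .168
python3 - <<'E'
from h import *
s=save('scene','s4')[0]
cv2.imwrite('pics/s4c.png',cv2.resize(cv2.cvtColor(s,4)[100:240,200:400],None,fx=4,fy=4))
E
```

```text
4.4 [0.6607 0.2022 0.1571] [ 1.4  0.5 -0.1] 0.0007
[[-1.      0.0016 -0.0052]
 [ 0.0015  0.9999  0.0122]
 [ 0.0052  0.0122 -0.9999]]
shift mm [  9.7   0.4 -10.9]
```

View pics/s4c.png

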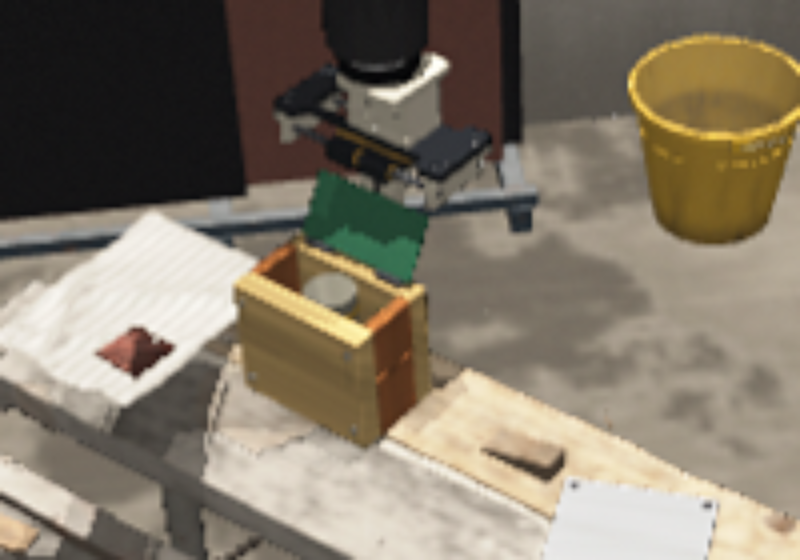

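The lid is past vertical, leaning on or near the fingers. I'll retract upwards and forwards so it falls over to its stop.

{"name": "jog_arm", "arguments": {"rows": [[0, [-4, 0, -20], 0], [0, [-4, 0, -25], 0], [0, [0, 0, -25], 0], [0, [0, 0, -25], 0], [0.75, [0, 0, -10], 0], [0.75, [0, 0, 0], 0], [0.75, [0, 0, 0], 0], [0.75, [0, 0, 0], 0], [0.75, [0, 0, 0], 0]]}}

```text
time: 5.35
tool_pos: [0.6652, 0.2008, 0.2626]
ee_rot: [0.0, 1.0, 0.005, -0.006]
ft_force: [0.4, 1.2, -0.1]
width: 0.0351
```

```bash
python3 st.py .575 .2025 .25
python3 - <<'E'
from h import *
s=save('scene','s5')[0]
cv2.imwrite('pics/s5c.png',cv2.resize(cv2.cvtColor(s,4)[100:240,200:400],None,fx=4,fy=4))
E
```

```text
5.35 [0.6652 0.2008 0.2626] [ 0.4  1.2 -0.1] 0.0351
[[-9.999e-01  8.000e-04 -1.220e-02]
 [ 7.000e-04  9.999e-01  1.040e-02]
 [ 1.220e-02  1.040e-02 -9.999e-01]]
shift mm [90.   1.5 13.8]
```

View pics/s5c.png

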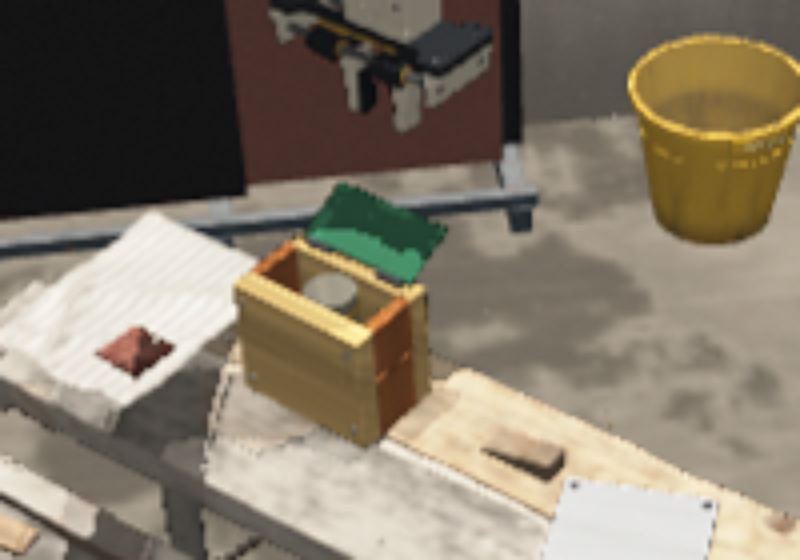

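{"name": "jog_arm", "arguments": {"rows": [[0.75, [30, 0, 0], 0], [0.75, [30, 0, 0], 0], [0.75, [20, 1, 0], 0], [0.75, [0, 0, 0], 0]]}}

```text
time: 5.8
tool_pos: [0.5818, 0.2008, 0.2584]
ee_rot: [0.001, 1.0, 0.003, -0.009]
ft_force: [-0.3, 0.3, 0.5]
width: 0.0646
```

```bash
python3 st.py .575 .2025 .15
python3 - <<'E'
from h import *
s,d=save('scene','s6')
cv2.imwrite('pics/s6c.png',cv2.resize(cv2.cvtColor(s,4)[100:240,200:400],None,fx=4,fy=4))
h=cv2.cvtColor(s,cv2.COLOR_RGB2HSV)
m=(h[...,0]>60)&(h[...,0]<90)&(h[...,1]>110); m[:, :270]=0;m[:,325:]=0;m[:135]=0;m[190:]=0
v,u=np.nonzero(m);P=world('scene',d,zip(u,v));ok=(abs(P[:,1]-.2)<.08)&(P[:,0]<.8);P=P[ok];c=P.mean(0)
w=np.linalg.svd(P-c)[2];print(len(P),c.round(3),'normal',w[2].round(3),P.min(0),P.max(0))
k=np.polyfit(P[:,0],P[:,2],1);print('angle',np.pi-np.arctan(k[0]))
g=world('scene',d,[(283,172.5)]);print(g)
E
```

```text
5.8 [0.5818 0.2008 0.2584] [-0.3  0.3  0.5] 0.0646
[[-0.9998  0.0023 -0.0188]
 [ 0.0022  1.      0.0066]
 [ 0.0188  0.0065 -0.9998]]
shift mm [  4.8   1.  108.5]
455 [0.641 0.2   0.149] normal [ 0.413  0.001 -0.911] [0.60898376 0.13744441 0.13130412] [0.67537238 0.2681214  0.1662962 ]
angle 2.7385116684730173
[[0.57941359 0.20222876 0.1176024 ]]
```

View pics/s6c.png

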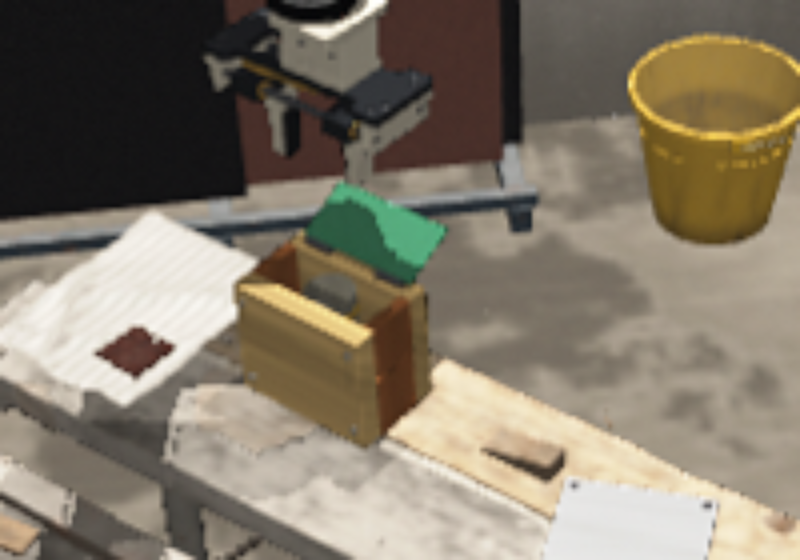

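The lid lies at its stop, at about 2.74 rad measured. I'll descend over the core with the opening at 0.75.

{"name": "jog_arm", "arguments": {"rows": [[0.75, [5, 1, 20], 0], [0.75, [2, 1, 20], 0], [0.75, [0, 0, 20], 0], [0.75, [0, 0, 20], 0], [0.75, [0, 0, 10], 0], [0.75, [0, 0, 0], 0]]}}

```text
time: 6.45
tool_pos: [0.5774, 0.2036, 0.1639]
ee_rot: [0.001, 1.0, 0.003, -0.009]
ft_force: [-0.4, 0.1, 0.6]
width: 0.0661
```

```bash
python3 st.py .575 .2025 .088
python3 - <<'E'
from h import *
s,d=save('scene','s7')
cv2.imwrite('pics/s7c.png',cv2.resize(cv2.cvtColor(s,4)[110:210,230:350],None,fx=6,fy=6,interpolation=2))
E
```

```text
6.45 [0.5774 0.2036 0.1639] [-0.4  0.1  0.6] 0.0661
[[-0.9998  0.0027 -0.0181]
 [ 0.0026  1.      0.0052]
 [ 0.0181  0.0052 -0.9998]]
shift mm [ 1.  -1.5 75.9]
```

View pics/s7c.png

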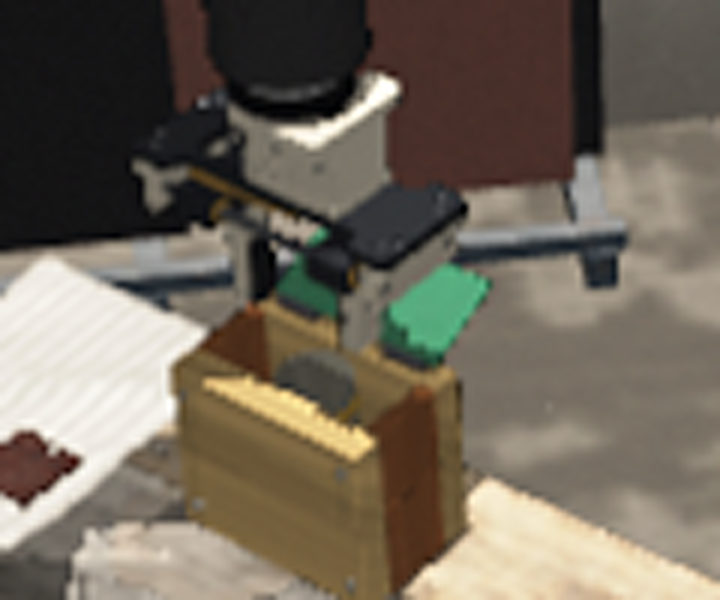

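{"name": "jog_arm", "arguments": {"rows": [[0.75, [1, -1, 10], 0], [0.75, [0, -0.5, 12], 0], [0.75, [0, 0, 12], 0], [0.75, [0, 0, 10], 0], [0.75, [0, 0, 0], 0]]}}

```text
time: 7.0
tool_pos: [0.5775, 0.203, 0.1191]
ee_rot: [0.001, 1.0, 0.004, -0.007]
ft_force: [0.3, -0.2, 0.5]
width: 0.0658
```

```bash
python3 st.py .575 .2025 .088
```

```text
7.0 [0.5775 0.203  0.1191] [ 0.3 -0.2  0.5] 0.0658
[[-0.9999  0.0026 -0.0142]
 [ 0.0025  1.      0.0073]
 [ 0.0143  0.0073 -0.9999]]
shift mm [ 2.  -0.7 31.2]
```

{"name": "jog_arm", "arguments": {"rows": [[0.75, [2, -0.5, 8], 0], [0.75, [0, 0, 8], 0], [0.75, [0, 0, 8], 0], [0.75, [0, 0, 5], 0], [0.75, [0, 0, 0], 0]]}}

```text
time: 7.5
tool_pos: [0.575, 0.2028, 0.0878]
ee_rot: [0.001, 1.0, 0.004, -0.007]
ft_force: [-0.1, -1.0, -0.1]
width: 0.0659
```

```bash
python3 st.py .575 .2025 .088
python3 - <<'E'
from h import *
s,d=save('scene','s8')
cv2.imwrite('pics/s8c.png',cv2.resize(cv2.cvtColor(s,4)[110:210,230:350],None,fx=6,fy=6,interpolation=2))
E
```

```text
7.5 [0.575  0.2028 0.0878] [-0.1 -1.  -0.1] 0.0659
[[-0.9999  0.0023 -0.0139]
 [ 0.0022  1.      0.0073]
 [ 0.0139  0.0073 -0.9999]]
shift mm [ 0.  -0.3 -0.2]
```

View pics/s8c.png

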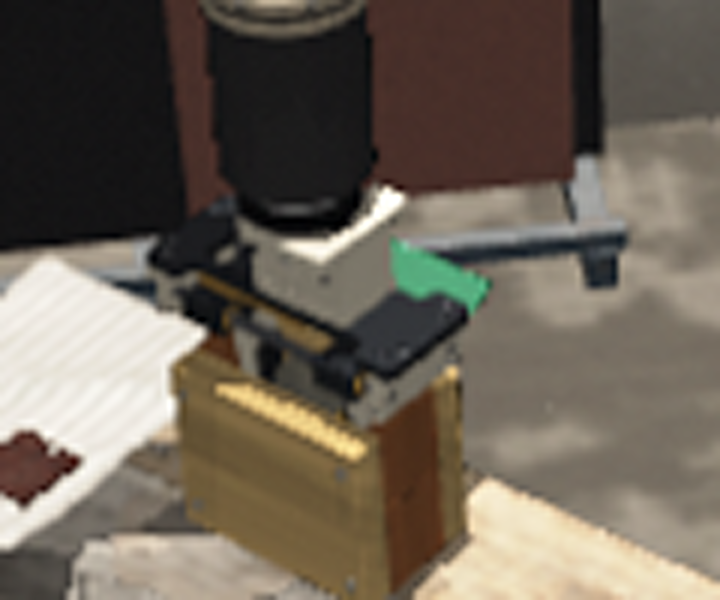

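The fingers straddle the core with no contact force. I'll grip.

{"name": "jog_arm", "arguments": {"rows": [[0, [0, 0, 0], 0], [0, [0, 0, 0], 0], [0, [0, 0, 0], 0], [0, [0, 0, 0], 0], [0, [0, 0, 0], 0]], "grip_force": 35}}

```text
time: 8.05
tool_pos: [0.5756, 0.203, 0.0888]
ee_rot: [0.001, 1.0, 0.004, -0.006]
ft_force: [0.4, -0.3, -2.3]
width: 0.0493
```

{"name": "jog_arm", "arguments": {"rows": [[0, [0, 0, -5], 0], [0, [0, 0, -8], 0], [0, [0, 0, -10], 0]]}}

```text
time: 8.35
tool_pos: [0.5738, 0.2018, 0.1102]
ee_rot: [0.002, 1.0, 0.003, -0.009]
ft_force: [2.7, -0.3, -7.2]
width: 0.0497
```

```bash
python3 st.py .575 .2025 .23
```

```text
8.35 [0.5738 0.2018 0.1102] [ 2.7 -0.3 -7.2] 0.0497
[[-0.9998  0.0033 -0.0179]
 [ 0.0032  1.      0.0057]
 [ 0.0179  0.0056 -0.9998]]
shift mm [   0.9    1.4 -119.8]
```

{"name": "jog_arm", "arguments": {"rows": [[0, [0.2, 0.3, -12], 0], [0, [0.2, 0.3, -12], 0], [0, [0.2, 0.2, -12], 0], [0, [0.2, 0, -12], 0], [0, [0.2, 0, -12], 0], [0, [0.2, 0, -12], 0], [0, [0.2, 0, -12], 0], [0, [0.2, 0, -12], 0], [0, [0.2, 0, -14], 0], [0, [0.2, 0, -14], 0], [0, [0, 0, -10], 0], [0, [0, 0, 0], 0]]}}

```text
time: 9.55
tool_pos: [0.5736, 0.2017, 0.2593]
ee_rot: [0.002, 1.0, 0.004, -0.008]
ft_force: [1.2, 0.7, -5.7]
width: 0.0496
```

```bash
python3 st.py .563 -.1403 .23
python3 - <<'E'
from h import *
s,d=save('scene','s9')
cv2.imwrite('pics/s9c.png',cv2.resize(cv2.cvtColor(s,4)[80:210,230:370],None,fx=4.5,fy=4.5,interpolation=2))
E
```

```text
9.55 [0.5736 0.2017 0.2593] [ 1.2  0.7 -5.7] 0.0496
[[-0.9999  0.0034 -0.0159]
 [ 0.0033  1.      0.0079]
 [ 0.0159  0.0078 -0.9998]]
shift mm [   9.  -342.2   26.7]
```

View pics/s9c.png

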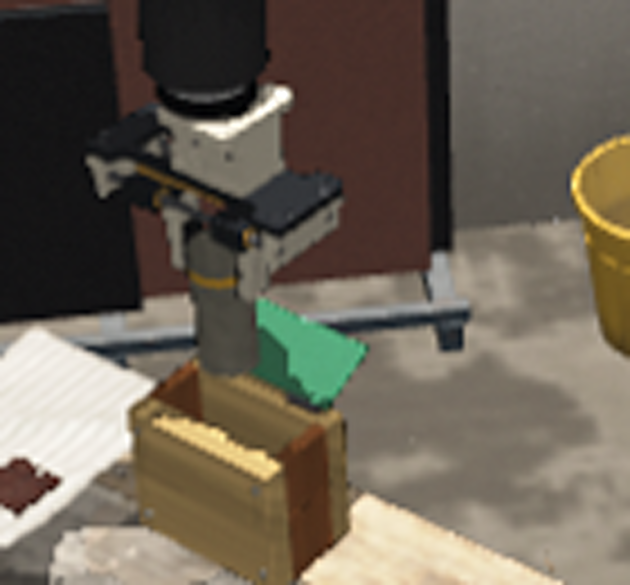

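The core is out of the carrier, upright, and the lid is still open. I'll carry it to the plate.

{"name": "jog_arm", "arguments": {"rows": [[0, [1, -10, 0], 0], [0, [1, -20, 0], 0], [0, [1, -30, 0], 0], [0, [1, -35, 0], 0], [0, [1, -35, 0], 0], [0, [1, -35, 0], 0], [0, [1, -35, 0], 0], [0, [1, -35, 0], 0], [0, [1, -30, 0], 0], [0, [0, -20, 0], 0], [0, [0, -10, 0], 0], [0, [0, 0, 0], 0]]}}

```text
time: 10.8
tool_pos: [0.5521, -0.1163, 0.248]
ee_rot: [0.003, 1.0, 0.001, -0.017]
ft_force: [-0.7, 1.3, -5.6]
width: 0.0494
```

```bash
python3 st.py .563 -.1403 .12
```

```text
10.8 [ 0.5521 -0.1163  0.248 ] [-0.7  1.3 -5.6] 0.0494
[[-0.9994  0.0063 -0.0332]
 [ 0.0062  1.      0.003 ]
 [ 0.0332  0.0028 -0.9994]]
shift mm [-15.3 -24.3 127.5]
```

{"name": "jog_arm", "arguments": {"rows": [[0, [-8, -10, 10], 0], [0, [-7, -10, 20], 0], [0, [-3, -4, 25], 0], [0, [0, 0, 25], 0], [0, [0, 0, 20], 0], [0, [0, 0, 12], 0], [0, [0, 0, 0], 0]]}}

```text
time: 11.5
tool_pos: [0.5672, -0.1408, 0.1279]
ee_rot: [0.002, 1.0, 0.002, -0.017]
ft_force: [-0.2, -0.7, -6.9]
width: 0.0497
```

```bash
python3 st.py .563 -.1403 .092
python3 - <<'E'
from h import *
s,d=save('scene','s10')
cv2.imwrite('pics/s10c.png',cv2.resize(cv2.cvtColor(s,4)[130:270,290:430],None,fx=4.2,fy=4.2,interpolation=2))
E
```

```text
11.5 [ 0.5672 -0.1408  0.1279] [-0.2 -0.7 -6.9] 0.0497
[[-0.9994  0.0036 -0.0341]
 [ 0.0035  1.      0.0035]
 [ 0.0341  0.0034 -0.9994]]
shift mm [ 3.   0.4 36. ]
```

View pics/s10c.png

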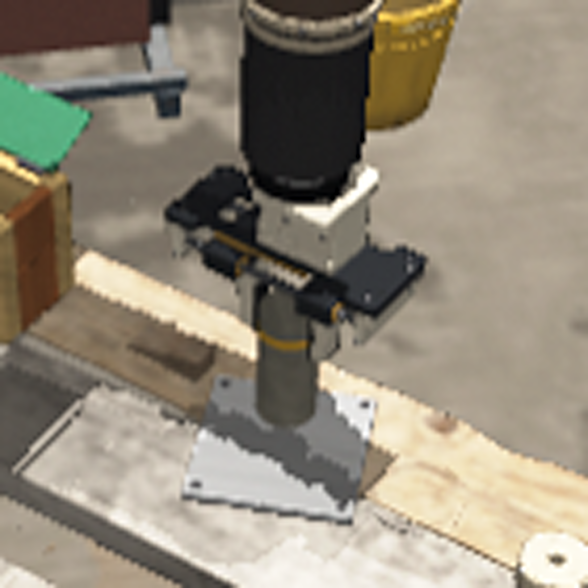

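{"name": "jog_arm", "arguments": {"rows": [[0, [2, 0, 10], 0], [0, [0, 0, 10], 0], [0, [0, 0, 7], 0], [0, [0, 0, 4], 0], [0, [0, 0, 0], 0]]}}

```text
time: 12.05
tool_pos: [0.567, -0.1404, 0.0985]
ee_rot: [0.001, 1.0, 0.001, -0.014]
ft_force: [0.0, -0.4, -6.1]
width: 0.0495
```

{"name": "jog_arm", "arguments": {"rows": [[0, [0, 0, 2], 0], [0, [0, 0, 1.5], 0], [0, [0, 0, 0], 0]]}}

```text
time: 12.35
tool_pos: [0.5675, -0.1405, 0.0954]
ee_rot: [0.001, 1.0, 0.001, -0.013]
ft_force: [-0.6, 0.0, -5.5]
width: 0.0496
```

{"name": "jog_arm", "arguments": {"rows": [[0, [1, 0, 2], 0], [0, [1, 0, 2], 0], [0, [1, 0, 1.5], 0], [0, [0, 0, 0], 0]]}}

```text
time: 12.75
tool_pos: [0.5643, -0.1405, 0.09]
ee_rot: [0.001, 1.0, 0.001, -0.013]
ft_force: [-1.5, -0.7, -6.2]
width: 0.0497
```

{"name": "jog_arm", "arguments": {"rows": [[0, [0, 0, 1], 0], [0, [0, 0, 1], 0], [0, [0, 0, 0], 0]]}}

```text
time: 13.05
tool_pos: [0.5643, -0.1406, 0.0879]
ee_rot: [0.001, 1.0, 0.001, -0.013]
ft_force: [-0.5, -0.7, -6.4]
width: 0.0498
```

{"name": "jog_arm", "arguments": {"rows": [[0, [0, 0, 1], 0], [0, [0, 0, 0], 0]]}}

```text
time: 13.25
tool_pos: [0.5646, -0.1406, 0.0872]
ee_rot: [0.001, 1.0, 0.001, -0.012]
ft_force: [0.5, 0.4, -5.6]
width: 0.0499
```

{"name": "jog_arm", "arguments": {"rows": [[0, [0, 0, 1], 0], [0, [0, 0, 0], 0]]}}

```text
time: 13.45
tool_pos: [0.565, -0.1406, 0.0872]
ee_rot: [0.0, 1.0, 0.001, -0.012]
ft_force: [0.3, 0.2, -6.0]
width: 0.0495
```

{"name": "jog_arm", "arguments": {"rows": [[0, [0, 0, 1.5], 0], [0, [0, 0, 0], 0]]}}

```text
time: 13.65
tool_pos: [0.5657, -0.1408, 0.0872]
ee_rot: [0.0, 1.0, 0.001, -0.011]
ft_force: [-0.4, -0.5, -6.0]
width: 0.0492
```

{"name": "jog_arm", "arguments": {"rows": [[0, [0, 0, 1.5], 0], [0, [0, 0, 0], 0]]}}

```text
time: 13.85
tool_pos: [0.5665, -0.1409, 0.0871]
ee_rot: [-0.0, 1.0, 0.001, -0.01]
ft_force: [-0.3, 0.2, -6.7]
width: 0.0495
```

```bash
python3 st.py .563 -.1403 .085
python3 - <<'E'
from h import *
print(env.observe()['joint_positions'].round(4),env.observe()['torque'])
s,d=save('scene','s11')
cv2.imwrite('pics/s11c.png',cv2.resize(cv2.cvtColor(s,4)[160:260,310:410],None,fx=6,fy=6,interpolation=2))
E
```

```text
13.85 [ 0.5665 -0.1409  0.0871] [-0.3  0.2 -6.7] 0.0495
[[-9.998e-01 -3.000e-04 -1.940e-02]
 [-3.000e-04  1.000e+00  1.400e-03]
 [ 1.940e-02  1.400e-03 -9.998e-01]]
shift mm [3.4 0.6 2.2]
[ 0.0889  0.3477 -0.3525 -0.004  -0.8898 -1.6568] [ 0.01421691 -0.06805908  0.00815277]
```

View pics/s11c.png

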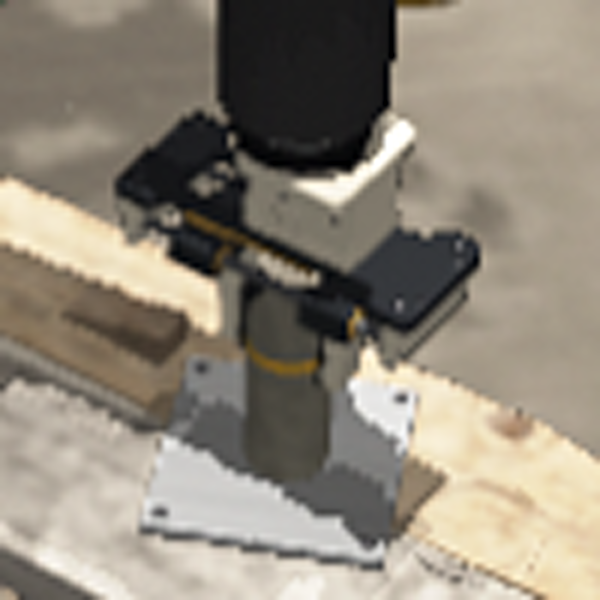

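{"name": "jog_arm", "arguments": {"rows": [[0, [1, 0, 2.5], 0], [0, [0, 0, 2.5], 0]]}}

```text
time: 14.1
tool_pos: [0.5675, -0.1418, 0.0866]
ee_rot: [-0.001, 1.0, -0.0, -0.008]
ft_force: [-9.5, 4.3, 23.0]
width: 0.0493
```

```bash
python3 st.py .563 -.1403 .085
```

```text
14.1 [ 0.5675 -0.1418  0.0866] [-9.5  4.3 23. ] 0.0493
[[-9.999e-01 -2.600e-03 -1.510e-02]
 [-2.600e-03  1.000e+00 -9.000e-04]
 [ 1.510e-02 -9.000e-04 -9.999e-01]]
shift mm [4.5 1.5 1.7]
```

Contact with the plate is confirmed (23 N upwards). I'll relax and release.

{"name": "jog_arm", "arguments": {"rows": [[0, [0, 0, 0], 0], [0, [0, 0, 0], 0]]}}

```text
time: 14.3
tool_pos: [0.5675, -0.1417, 0.0868]
ee_rot: [-0.001, 1.0, -0.0, -0.007]
ft_force: [0.2, 0.2, -6.1]
width: 0.0495
```

{"name": "jog_arm", "arguments": {"rows": [[0.62, [0, 0, 0], 0], [0.7, [0, 0, 0], 0], [0.8, [0, 0, 0], 0], [0.85, [0, 0, 0], 0], [0.85, [0, 0, 0], 0]]}}

```text
time: 14.8
tool_pos: [0.5691, -0.142, 0.0869]
ee_rot: [-0.002, 1.0, -0.001, -0.006]
ft_force: [0.7, 0.9, 0.1]
width: 0.0739
```

```bash
python3 st.py .563 -.1403 .2
python3 - <<'E'
from h import *
s,d=save('scene','s12')
cv2.imwrite('pics/s12c.png',cv2.resize(cv2.cvtColor(s,4)[160:260,310:410],None,fx=6,fy=6,interpolation=2))
E
```

```text
14.8 [ 0.5691 -0.142   0.0869] [0.7 0.9 0.1] 0.0739
[[-0.9999 -0.0031 -0.0123]
 [-0.003   1.     -0.0015]
 [ 0.0123 -0.0015 -0.9999]]
shift mm [   7.5    1.6 -113. ]
```

View pics/s12c.png

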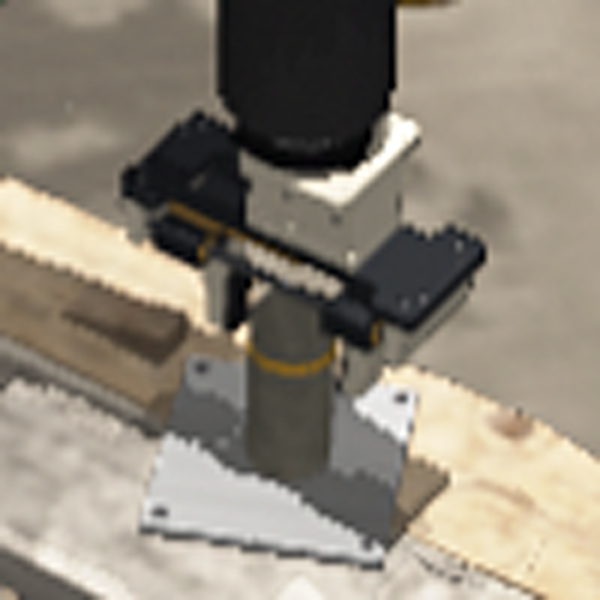

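The core stands free between the open fingers. I'll retract straight up, then move aside for a check.

{"name": "jog_arm", "arguments": {"rows": [[0.85, [0, 0, -8], 0], [0.85, [0, 0, -15], 0], [0.85, [0, 0, -25], 0], [0.85, [0, 0, -30], 0], [0.85, [0, 0, -30], 0], [0.85, [0, 0, -30], 0], [0.85, [0, 0, -10], 0], [0.85, [40, 0, 0], 0], [0.85, [40, -20, 0], 0], [0.85, [20, -20, 0], 0], [0.85, [0, 0, 0], 0], [0.85, [0, 0, 0], 0]]}}

```text
time: 16.05
tool_pos: [0.4676, -0.1831, 0.2472]
ee_rot: [-0.002, 1.0, -0.001, -0.005]
ft_force: [0.2, -0.1, -0.1]
width: 0.0747
```

```bash
python3 st.py
python3 - <<'E'
from h import *
s,d=save('scene','s13'); t,dt=save('top','t13')
cv2.imwrite('pics/s13c.png',cv2.resize(cv2.cvtColor(s,4)[130:270,230:430],None,fx=4,fy=4,interpolation=2))
cv2.imwrite('pics/t13c.png',cv2.resize(cv2.cvtColor(t,4)[150:250,190:470],None,fx=2.8,fy=2.8,interpolation=2))
vv,uu=np.mgrid[130:270,230:440]
P=world('scene',d,zip(uu.ravel(),vv.ravel()))
r=np.hypot(P[:,0]-.567,P[:,1]+.141)
Q=P[(r<.035)&(P[:,2]>.018)&(P[:,2]<.16)];print(len(Q),Q[:,2].max())
T=Q[Q[:,2]>.115];print('top',len(T),T[:,2].mean(),(T.min(0)+T.max(0))/2)
# cylinder fit: axis tilt
from scipy.optimize import least_squares
S=Q[Q[:,2]<.112]
f=lambda p:np.hypot(S[:,0]-p[0]-p[2]*(S[:,2]-.065),S[:,1]-p[1]-p[3]*(S[:,2]-.065))-.025
print(least_squares(f,[.567,-.141,0,0],loss='soft_l1',f_scale=.002).x.round(4))
G=P[(P[:,0]>.61)&(P[:,0]<.69)&(abs(P[:,1]-.2)<.06)&(P[:,2]>.136)];print('lid',np.pi-np.arctan(np.polyfit(G[:,0],G[:,2],1)[0]))
E
```

```text
16.05 [ 0.4676 -0.1831  0.2472] [ 0.2 -0.1 -0.1] 0.0747
[[-0.9999 -0.0042 -0.0093]
 [-0.0042  1.     -0.0024]
 [ 0.0094 -0.0023 -1.    ]]
399 0.12524980514812234
top 107 0.12010448351651663 [ 0.56426327 -0.14155402  0.12019002]
[ 0.568  -0.139  -0.0114  0.0138]
lid 2.7543099971927716
```

View pics/s13c.png

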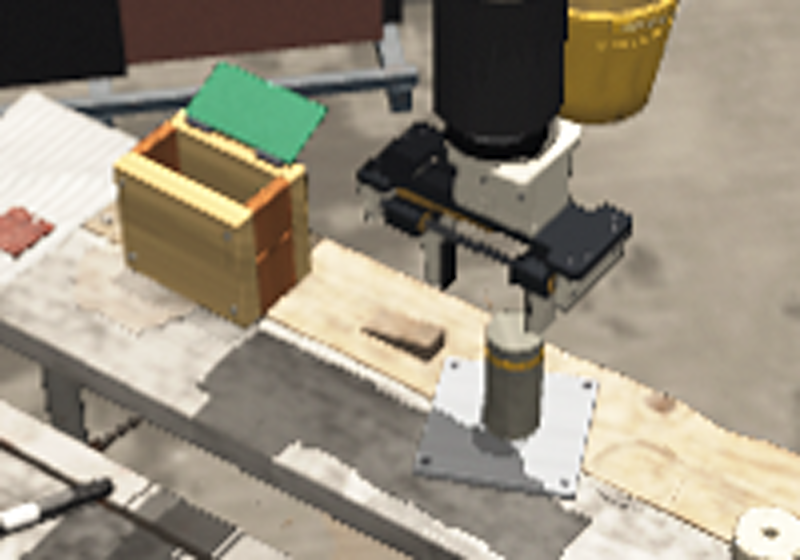

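View pics/t13c.png

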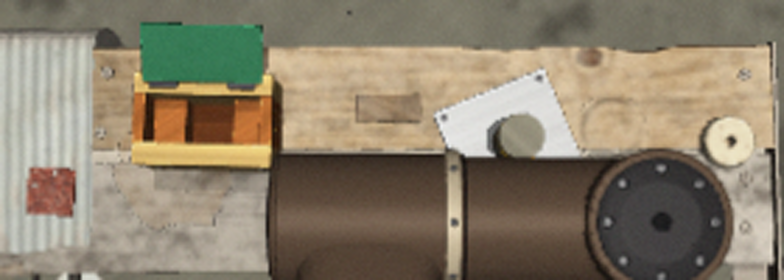

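The core stands upright near the plate centre and the lid is open. The bystanders are where they were and the gripper is clear, so I'll hand in.

```bash
python3 -c "
from station import env
print(env.job_done())"
```

```text
the job is handed in; nothing more can be done
None
```

I swung the lid over to its stop, lifted the core straight out of the well and stood it on the gauge plate. I then released it and handed the job in at about 16 s of the 61 s allowed. No verdict is reported, so these are my own last checks:

- **Lid:** about 2.75 rad by depth fit, against the 2.2 rad needed.
- **Core position:** its axis is about 2–5 mm from the plate's centre, and its top is at z ≈ 0.120 m, as expected for a core resting on the plate.
- **Core tilt:** fitted at about 0.018 rad, within measurement noise and under the 0.06 limit.
- **Set-down:** the force on the tool as I pressed the core down peaked at about 23 N when read, against the 100 N limit. The force on the plate itself is not measured directly.
- **Robot:** it is clear of everything, with the force reading near zero.
- **Bystanders:** the wedge, felt wheel and tile look unmoved in both camera views. I judged this by eye and did not measure them again.

**Disagreement:** while lowering the core, the last 1–1.5 mm steps stopped moving the tool, yet the force still read the core's full weight. A firmer 2.5 mm step settled it by showing clear contact. The tool was also tilted by up to 0.034 rad while carrying the core.

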